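# Key home the lid of a dry pot

## Robot

A 6-joint arm with a two-finger parallel gripper is mounted at the origin on the work surface. World frame = base frame: x ahead of the robot, y to its left, z up, the work surface at z = 0. Lengths are in m, angles in rad, forces in N, time in s.
With the tool pointing down it reaches from about 0.35 to 0.775 m from the base axis. Payload 5.5 kg.
Tool frame: the origin (TCP) lies midway between the tips of the shut fingers; the grasp point (between the pads) lies grasp_offset behind it (grasp_offset is the distance from the TCP to the grasp point, in m); z points along the fingers, y is the line along which they close (so a half turn about z gives the same grasp; the last joint's range is limited). The gripper opens to 85 mm and grips with 20 to 120 N. Pads are 22 mm wide; open, the fingers measure 114 mm over their backs; the gripper's body (76 mm by 85 mm) begins 54 mm behind the grasp point. The pads swing forward as they close: fully open they stand 13 mm farther back than shut.
Start: joints at [-1.365, 0.313, 0.046, 1.304, 0, 1.431], TCP at [0.195, -0.541, 0.2] pointing down, gripper open.
Joint ranges: [-2.76, 2.76], [-0.86, 1.69], [-1.03, 1.26], [-2.2, 2.34], [-1.47, 1.5], [-3.14, 3.14]. Speed limits (rad/s): [2.57, 2.57, 3.14, 3.14, 3.14, 3.14].

## Interface

Orientations are given as a unit quaternion [w, x, y, z].
In Python, from workcell import * gives the robot as it stands.
- The arm moves only by the tool step_arm, never from a script. Its argument "deltas" is a list of rows, each a list of 7 numbers: the shift along the world's x, y, z in mm, then the turn, a rotation vector about the world's x, y, z in degrees, then the gripper's target within -1 to 1 (fully open at 1, half-way at 0, shut at -1). A call has 1 to 5 rows; each row shifts and turns the commanded pose from where the row before left it; what a row does not reach is not made up. A row lasts 1/10 s, in which the tool goes at most 50 mm and 8.59 degrees, less where a joint would pass 70% of its speed; a pose out of reach is approached as far as the arm can. A call is refused whole if a number of a shift passes 50 or a number of a turn 8.59, either way. A call with a gripper value outside its range is refused whole. The fingers move at their own pace and stop on an object; "newtons" is the grip in N (left out, the last holds). Time passes only in rows, so rows that do not move let the fingers close. It gives the time, the measured TCP pose, the force, the opening and the grip force at its end, in the units of the state.
- get_state(): the state, without advancing time (a new reading comes with each control period).
- read_camera(name): name is "scene" or "top"; returns a dict with "image" (384x512x3 uint8, red, green, blue), "z_map" (384x512 float32, m along the optical axis (not along the pixel's ray), 0 where there is no reading), "K" (3x3 intrinsics, pixels), "world_from_camera" (4x4, takes a point from camera to world coordinates). Camera axes: x right, y down, z forward; pixel columns grow to the right and rows downward; lengths in m; the calibration is good to about 2 mm. A picture is of the moment at which its call begins.
- hand_in(): hands the job in; it is judged then, once.
The state is a dict: "clock": time; "joint_pos": joint angles; "qvel": joint speeds; "tau": joint torques, N m; "tcp_pos": TCP position; "orientation": TCP orientation; "wrist_force": force on the tool from outside, world axes, zero at the start; "ft_torque": the same for the moment, N m; "finger_gap": finger opening in m; "grip_force": force on a finger pad.
Only numpy, scipy, OpenCV 4.12 (cv2) and the standard library are available. Lean on these libraries where they do the work, as an engineer would, in place of code of your own. Each camera call takes 0.05 s, during which the arm holds its last target. There are 200 camera calls.

## Task

Two alike keyed pots stand on the microscope bench; one has its lid fully home, the other's lid is twisted, its two keys riding up on the rim. Turn that lid on its rim, without lifting it off the pot, until its keys drop into the notches above the pot's lugs, and leave it seated fully home, flat on the rim, and released. Leave the other pot's lid alone.

Things in the scene. Friction and masses are not known exactly. Their poses are not given: they have to be found in the camera images.
- lid_grip (a point): Twisted loose lid, 0.18 kg: steel disc d 91, 6 thick; black bar handle on top 50 long, 14 thick, 40 tall; plug below d 76, 16 deep. 2 opposite keys 12 wide reach 60 mm from axis, 8 below disc, in line with handle. Point: on axis in handle, 32 mm above disc underside, 14 below handle top. x along handle and keys, y across, z up. Point is 100 mm above bench now, 92 seated; 29-74 deg off notches.
- pot: Pot under the twisted lid, at left or right, fixed to bench: grey-painted, d 100 mm, foot d 116, rim 60 mm high, bore d 84 (keeps lid centred, 4 mm play). Two opposite rim notches 30 mm wide, 10 deep, a lug 34 wide below each, out to 64 mm from axis. Either key fits either notch with 10 deg play each way. Origin: centre of underside, on bench; x through both notches, z up.
- other_pot: The other pot, same shape and size as the first, fixed to the bench, with its lid already home. Origin: centre of its underside, on the bench; x through both notches and lugs, z up.
- other_lid_grip (a point): The other pot's lid, same shape as the twisted lid but already home, keys in the notches: leave it alone. Point at the same place in its handle, 92 mm above the bench; x along its handle and keys, z up.
Things that resemble listed ones, but are neither listed nor needed, are in the scene too. What is shaped like the pot but blue, purple or red is not meant.

How it is judged:
At the end, for the whole second after the job is handed in: The twisted lid lies flat on its pot's rim, at most 2.5 mm above fully home, tilted less than 2.3 degrees, within 10 mm of the pot's axis, its keys within 15 degrees of the notches (either key in either notch) (z of lid_grip in the frame of pot between 0.088 and 0.0945 m and horizontal distance between lid_grip and pot below 0.01 m and angle between the x axis of lid_grip and the x axis of pot, either way round below 0.26 rad and angle between lid_grip's own z axis and vertical below 0.04 rad); the robot touches nothing.
It fails at once if the lid was lifted off its pot (more than 25 mm above its seat) (z of lid_grip in the frame of pot above 0.117 m).
It fails at once if the other pot's lid was moved by more than 10 mm (distance of other_lid_grip from where it was at the start of the episode above 0.01 m).
It also fails if it takes over 32 s, if anything falls off the work surface, if the arm or the gripper's body presses on something with over 40 N, if the wrist force passes 120 N, or if a joint passes its speed limit or range.

## Working session

There is one attempt and no reset: what is moved stays moved. The work goes in short steps, Python scripts to look and compute and a tool call to move; the robot and the scene stay as the last step left them, time stands still between calls to the robot, and variables do not carry over. Pictures are saved under pics/ and viewed, at most 10 in all, crops included, and the job is handed in when it is done.

Besides the shell and the picture viewer there is one more tool, called after "Call:" as name(argument=value, ...) on one line, values as JSON. step_arm: Moves the arm, as the interface text tells. Its arguments: {"type":"object","properties":{"deltas":{"type":"array","items":{"type":"array","items":{"type":"number"}}},"newtons":{"type":"number"}},"required":["deltas"]}

```bash
mkdir -p pics; cat > h.py <<'E'
from workcell import *
import numpy as np, cv2
def pts(c):
    z=c["z_map"];K=c["K"];v,u=np.indices(z.shape)
    P=np.stack([(u-K[0,2])/K[0,0]*z,(v-K[1,2])/K[1,1]*z,z],-1)
    T=c["world_from_camera"];return P@T[:3,:3].T+T[:3,3]
E
python3 - <<'E'
from h import *
for n in ("top","scene"):
    c=read_camera(n);np.savez(n+".npz",**c);cv2.imwrite(f"pics/{n}0.png",c["image"][...,::-1])
    print(n,c["world_from_camera"].round(3).tolist(),c["K"][0,0],(c["z_map"]>0).mean())
s=get_state();print(s)
E
```

```text
top [[-0.006, -0.995, 0.097, 0.346], [-1.0, 0.005, -0.002, -0.129], [0.001, -0.097, -0.995, 1.15], [0.0, 0.0, 0.0, 1.0]] 435.1395941529759 0.9961496988932291
scene [[0.249, 0.836, -0.489, 0.958], [0.969, -0.213, 0.129, -0.267], [0.004, -0.505, -0.863, 1.028], [0.0, 0.0, 0.0, 1.0]] 397.6909254711716 0.99603271484375
{'clock': 0.1, 'joint_pos': array([-1.36459441e+00,  3.13937145e-01,  4.50873637e-02,  1.30361405e+00,
        2.64506471e-05,  1.43119830e+00]), 'qvel': array([ 4.98980988e-05, -4.92077335e-04,  2.87654333e-03, -1.04888454e-03,
        1.62397272e-06,  1.63348475e-03]), 'tau': array([ 4.29081148e-03, -4.81725597e+01,  2.99243492e+01,  1.26738977e-02,
       -5.27491011e-05,  5.65492346e-07]), 'tcp_pos': array([ 0.19478978, -0.54045358,  0.19878922]), 'orientation': array([-8.33731977e-04,  9.85089659e-01,  1.72039731e-01, -1.45425093e-05]), 'wrist_force': array([-0.39822377, -0.68606778,  0.2514094 ]), 'ft_torque': array([-0.05009894,  0.02143941,  0.01699618]), 'grip_force': 0.0, 'finger_gap': 0.08555776335146244}
```

View pics/top0.png

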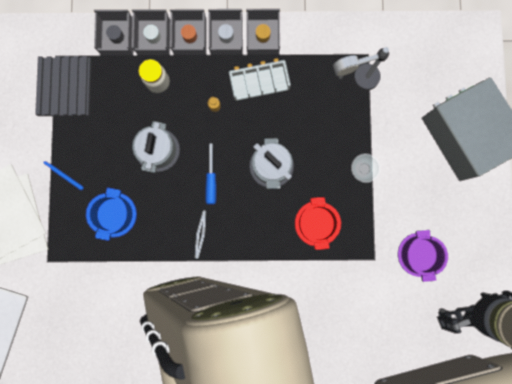

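View pics/scene0.png

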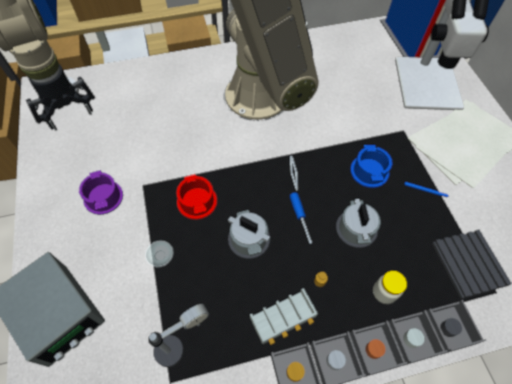

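The top view shows two grey pots, left at about (153,147) and right at about (271,161). The right one's handle looks oblique to its lugs. I'll measure both and make one enlarged crop.

```bash
python3 - <<'E'
from h import *
c=dict(np.load("top.npz"));P=pts(c);im=c["image"]
v,u=np.indices(im.shape[:2])
for n,(cu,cv) in dict(L=(155,146),R=(271,161)).items():
    near=np.hypot(u-cu,v-cv)<36; z=P[...,2]
    for lab,m in dict(handle=near&(z>0.095)&(im.max(-1)<90),disc=near&(z>.06)&(z<.09)&(im.min(-1)>100),lug=near&(z>.03)&(z<.056)&(im.min(-1)>60)).items():
        Q=P[m]
        if len(Q)<5: print(n,lab,len(Q));continue
        mu=Q[:,:2].mean(0);w,V=np.linalg.eigh(np.cov(Q[:,:2].T))
        print(n,lab,len(Q),Q.mean(0).round(4),"zmed",np.median(Q[:,2]).round(4),"range",np.ptp(Q[:,:2],axis=0).round(3),"ang",np.degrees(np.arctan2(V[1,1],V[0,1])).round(1),"sd",np.sqrt(w).round(4))
cr=[cv2.resize(im[y-33:y+33,x-33:x+33],(396,396),interpolation=cv2.INTER_CUBIC) for x,y in((155,147),(271,161))]
cv2.imwrite("pics/crop.png",np.hstack(cr)[...,::-1])
E
```

```text
L handle 109 [0.5509 0.1212 0.1714] zmed 0.105 range [0.242 0.277] ang 50.1 sd [0.0114 0.0853]
L disc 942 [0.5649 0.1388 0.0651] zmed 0.0651 range [0.119 0.097] ang 166.3 sd [0.0251 0.0271]
L lug 227 [0.551  0.1287 0.0468] zmed 0.0485 range [0.13  0.095] ang 166.7 sd [0.0226 0.0453]
R handle 112 [ 0.5045 -0.1589  0.2041] zmed 0.1127 range [0.192 0.052] ang 170.7 sd [0.0106 0.0512]
R disc 997 [ 0.5207 -0.1625  0.0728] zmed 0.0734 range [0.094 0.099] ang 56.9 sd [0.0245 0.027 ]
R lug 210 [ 0.5063 -0.1613  0.0486] zmed 0.0492 range [0.129 0.092] ang -179.2 sd [0.0136 0.0514]
```

View pics/crop.png

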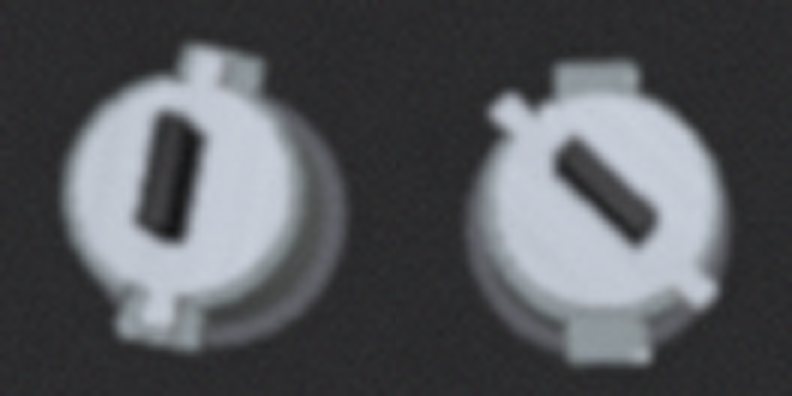

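R (271,161) is the twisted one: its disc is 8 mm higher and its keys sit beside the lugs. L (153,147) has its keys over the lugs, so it's home. Next, a cleaner measurement of R.

```bash
python3 - <<'E'
from h import *
c=dict(np.load("top.npz"));P=pts(c);im=c["image"];K=c["K"];T=c["world_from_camera"]
v,u=np.indices(im.shape[:2]);near=np.hypot(u-271,v-161)<36
def ray(p,h):
    d=T[:3,:3]@np.array([(p[0]-K[0,2])/K[0,0],(p[1]-K[1,2])/K[1,1],1]);return (T[:3,3]+d*(h-T[2,3])/d[2])[:2]
m=near&(P[...,2]>.06)&(im.min(-1)>150); cs,_=cv2.findContours(m.astype(np.uint8),cv2.RETR_EXTERNAL,cv2.CHAIN_APPROX_NONE)
k=max(cs,key=cv2.contourArea)[:,0]; mm=cv2.morphologyEx(m.astype(np.uint8),cv2.MORPH_CLOSE,np.ones((15,15)));mm=cv2.morphologyEx(mm,cv2.MORPH_OPEN,cv2.getStructuringElement(2,(19,19)))
e=cv2.findContours(mm,0,1)[0];e=max(e,key=cv2.contourArea);(cc,r)=cv2.minEnclosingCircle(e)
ctr=ray(cc,.074);print("disc ctr",cc,r,ctr,"fillmean",ray((u[mm>0].mean(),v[mm>0].mean()),.074))
W=np.array([ray(p,.07) for p in k]);d=W-ctr;R=np.hypot(*d.T)
for q in sorted(zip(R,np.degrees(np.arctan2(d[:,1],d[:,0]))),reverse=True)[:12]:print(np.round(q,3),end=" ")
Q=P[near&(P[...,2]>.094)&(P[...,2]<.125)&(abs(P[...,0]-ctr[0])<.04)&(abs(P[...,1]-ctr[1])<.04)]
w,V=np.linalg.eigh(np.cov(Q[:,:2].T));print("\nhandle",len(Q),Q.mean(0),np.degrees(np.arctan2(V[1,1],V[0,1])),np.sqrt(w))
rr=np.hypot(P[...,0]-ctr[0],P[...,1]-ctr[1])
L=P[(rr>.051)&(rr<.07)&(P[...,2]>.044)&(P[...,2]<.054)&(im.min(-1)>90)];s=L[:,0]>ctr[0]
a,b=L[s].mean(0),L[~s].mean(0);print("lugs",a,b,s.sum(),(~s).sum(),"mid",(a+b)/2,np.degrees(np.arctan2(*(a-b)[1::-1])),np.linalg.norm(a-b))
import workcell;print([(n,getattr(workcell,n)) for n in dir(workcell) if 'off' in n])
E
```

```text
disc ctr (272.5, 161.0) 20.88669776916504 [ 0.52262624 -0.163553  ] fillmean [ 0.52195138 -0.1629334 ]
[ 0.06  46.319] [ 0.059 41.115] [ 0.059 48.135] [ 0.059 44.624] [ 5.80000e-02 -1.30724e+02] [ 5.70000e-02 -1.37833e+02] [ 5.70000e-02 -1.34276e+02] [ 0.057 50.059] [ 5.60000e-02 -1.28745e+02] [ 0.055 40.91 ] [ 5.40000e-02 -1.37973e+02] [ 0.053 50.445] 
handle 139 [ 0.52155059 -0.16243893  0.11133037] 46.457598497531485 [0.0043766  0.01445419]
lugs [ 0.57891714 -0.16086223  0.04926752] [ 0.46567293 -0.1638455   0.04889538] 64 76 mid [ 0.52229503 -0.16235387  0.04908145] 1.5090351005395304 0.1132841085128727
[('grasp_offset', 0.0187)]
```

Call:
step_arm(deltas=[[25, 29, 0, 0, 0, 2, 1], [25, 29, 0, 0, 0, 2, 1], [25, 29, 0, 0, 0, 2, 1], [25, 29, 0, 0, 0, 2, 1], [25, 29, 0, 0, 0, 2, 1]], newtons=40)

```text
clock: 0.6
tcp_pos: [0.3205, -0.3945, 0.1992]
orientation: [-0.0, 0.966, 0.258, -0.0]
wrist_force: [0.4, 0.5, 0.2]
finger_gap: 0.0852
grip_force: 0.0
```

Call:
step_arm(deltas=[[25, 29, 0, 0, 0, 2, 1], [25, 29, 0, 0, 0, 2, 1], [25, 29, 0, 0, 0, 2, 1], [25, 29, 0, 0, 0, 2, 1], [25, 29, 0, 0, 0, 2, 1]])

```text
clock: 1.1
tcp_pos: [0.4455, -0.2495, 0.1993]
orientation: [-0.0, 0.94, 0.341, -0.0]
wrist_force: [0.6, -0.6, -0.2]
finger_gap: 0.0859
grip_force: 0.0
```

Call:
step_arm(deltas=[[25, 29, 0, 0, 0, 2, 1], [25, 29, 0, 0, 0, 2, 1], [25, 29, 0, 0, 0, 2, 1], [0, 0, 0, 0, 0, 0, 1], [0, 0, 0, 0, 0, 0, 1]])

```text
clock: 1.6
tcp_pos: [0.5198, -0.1632, 0.199]
orientation: [-0.0, 0.921, 0.39, -0.001]
wrist_force: [0.2, -0.8, -0.4]
finger_gap: 0.0854
grip_force: 0.0
```

Call:
step_arm(deltas=[[2, 1, -35, 0, 0, 0, 1], [0, 0, -35, 0, 0, 0, 0], [0, 0, -30, 0, 0, 0, 0], [0, 0, -16, 0, 0, 0, 0], [0, 0, 0, 0, 0, 0, 0]])

```text
clock: 2.1
tcp_pos: [0.5187, -0.1632, 0.0808]
orientation: [-0.002, 0.922, 0.388, -0.002]
wrist_force: [-0.6, 0.6, -0.2]
finger_gap: 0.0426
grip_force: 0.0
```

Call:
step_arm(deltas=[[0, 0, 0, 0, 0, 0, -1], [0, 0, 0, 0, 0, 0, -1], [0, 0, 0, 0, 0, 0, -1], [0, 0, 0, 0, 0, 0, -1], [0, 0, 0, 0, 0, 0, -1]])

```text
clock: 2.6
tcp_pos: [0.5223, -0.1631, 0.0843]
orientation: [0.0, 0.921, 0.389, 0.0]
wrist_force: [-0.2, 0.3, -0.1]
finger_gap: -0.0003
grip_force: 0.0
```

```bash
python3 - <<'E'
from h import *
a=read_camera("scene")["image"];b=read_camera("top")["image"]
o=np.hstack([cv2.resize(a[160:290,180:310],(400,400)),cv2.resize(b[80:210,205:335],(400,400))])
cv2.imwrite("pics/g1.png",o[...,::-1]);s=get_state();print(s["finger_gap"],s["grip_force"],s["joint_pos"],s["orientation"])
E
```

```text
-0.00019670885964772331 0.0 [-4.49431955e-01  3.21007335e-01 -2.34966320e-01  1.01424625e+00
 -2.58994890e-05  1.89245203e+00] [2.24945491e-04 9.21117673e-01 3.89284150e-01 1.80646522e-04]
```

View pics/g1.png

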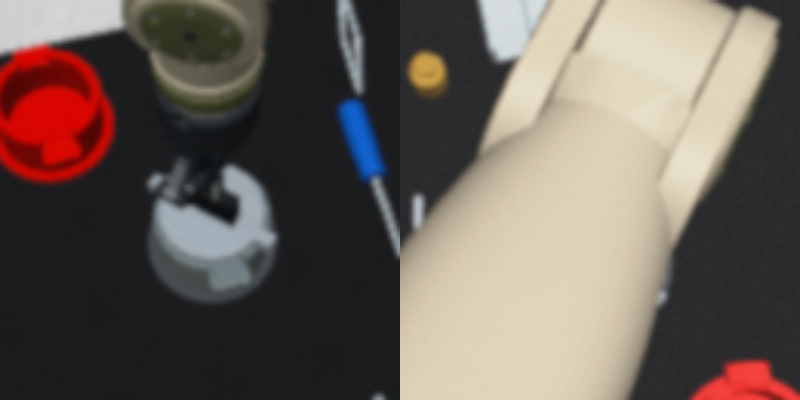

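```bash
python3 - <<'E'
from h import *
def st(Q,n): 
    w,V=np.linalg.eigh(np.cov(Q[:,:2].T));print(n,len(Q),np.median(Q,0).round(4),Q.min(0).round(3),Q.max(0).round(3),np.degrees(np.arctan2(V[1,1],V[0,1])).round(1))
c0=dict(np.load("scene.npz"));c1=read_camera("scene")
for c,n in((c0,"before"),(c1,"now")):
    P=pts(c);im=c["image"];b=(abs(P[...,0]-.52)<.08)&(abs(P[...,1]+.1625)<.08)
    st(P[b&(P[...,2]>.095)&(P[...,2]<.12)],n+" z95-120");st(P[b&(P[...,2]>.068)&(P[...,2]<.08)&(im.min(-1)>120)],n+" disc")
    st(P[b&(P[...,2]>.108)&(P[...,2]<.118)&(im.max(-1)<90)],n+" htop")
c=c1;K=c["K"];T=np.linalg.inv(c["world_from_camera"])
def pj(p):
    q=T[:3,:3]@p+T[:3,3];return (K@(q/q[2]))[:2]
tcp=get_state()["tcp_pos"];o=cv2.resize(c["image"][170:260,200:290],(720,720))[:600].copy()
for p,col in((tcp,(255,0,0)),(tcp+[0,0,.0187],(0,255,0)),(np.array([.522,-.1625,.114]),(255,255,0))):
    q=(pj(p)-[200,170]+.5)*8;cv2.circle(o,tuple(int(x) for x in q),6,col,2);print(pj(p))
cv2.imwrite("pics/g2.png",o[...,::-1])
E
```

```text
before z95-120 150 [ 0.525  -0.1614  0.1125] [ 0.503 -0.182  0.095] [ 0.543 -0.141  0.118] 46.9
before disc 689 [ 0.5306 -0.1638  0.0744] [ 0.476 -0.206  0.068] [ 0.568 -0.117  0.079] 55.6
before htop 86 [ 0.525  -0.1617  0.1139] [ 0.507 -0.18   0.108] [ 0.543 -0.144  0.118] 46.6
now z95-120 64 [ 0.5344 -0.1521  0.1122] [ 0.523 -0.169  0.095] [ 0.544 -0.141  0.119] 60.3
now disc 553 [ 0.5383 -0.1606  0.0744] [ 0.48  -0.206  0.07 ] [ 0.567 -0.116  0.08 ] 91.6
now htop 34 [ 0.5337 -0.1519  0.1138] [ 0.525 -0.163  0.108] [ 0.542 -0.144  0.118] 54.0
[247.36473487 226.29067062]
[247.3221307  223.16831782]
[247.46828316 221.16027765]
```

View pics/g2.png

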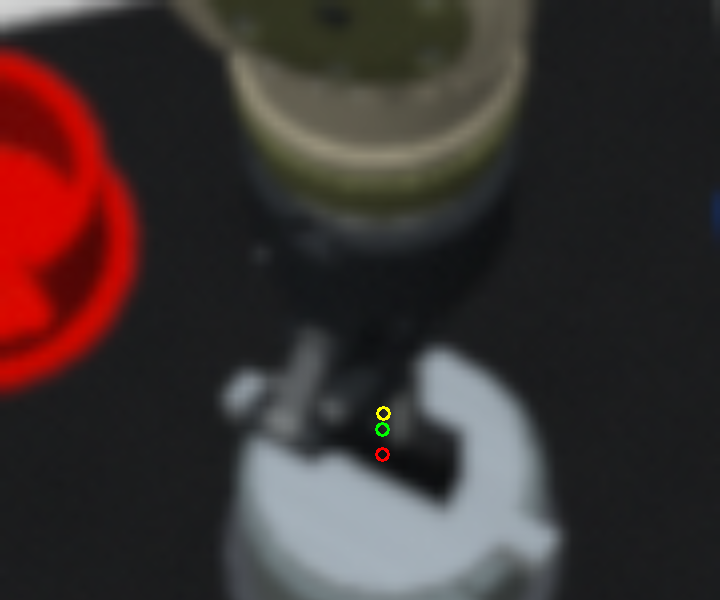

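The view shows the handle end at (455,475) and a finger tip near (300,430), which isn't where a closed grasp should put it. I'll check the tool geometry against the depth cloud, both at the start and now.

```bash
python3 - <<'E'
from h import *
c=dict(np.load("scene.npz"));K=c["K"];T=np.linalg.inv(c["world_from_camera"])
def pj(p):
    q=T[:3,:3]@p+T[:3,3];return (K@(q/q[2]))[:2]
def mark(im,tcp,th,half,x0,y0,s,w,h):
    o=cv2.resize(im[y0:y0+h,x0:x0+w],(w*s,h*s),interpolation=cv2.INTER_CUBIC)
    y=np.array([np.sin(th),-np.cos(th),0])
    for d,col in((-half,(255,0,0)),(0,(0,255,0)),(half,(255,255,0))):
        cv2.circle(o,tuple(int(v) for v in (pj(tcp+d*y)-[x0,y0]+.5)*s),4,col,1)
    return o
c1=read_camera("scene");s=get_state()
a=mark(c["image"],np.array([.1948,-.5405,.1988+.013]),np.radians(19.8),.0425,10,60,4,100,100)
b=mark(c1["image"],s["tcp_pos"],np.radians(45.8),.007,200,170,4,100,100)
b=cv2.convertScaleAbs(b,alpha=2.2)
cv2.imwrite("pics/g3.png",np.hstack([a,b])[...,::-1])
P=pts(c1);z=P[...,2];m=(abs(P[...,0]-.52)<.09)&(abs(P[...,1]+.1625)<.09)
# cloud by height: dark/gripper points
for lo in np.arange(.08,.2,.01):
    Q=P[m&(z>lo)&(z<lo+.01)]
    if len(Q)>3:print(lo.round(2),len(Q),Q[:,:2].min(0).round(3),Q[:,:2].max(0).round(3),Q[:,:2].mean(0).round(3))
E
```

```text
0.08 25 [ 0.52  -0.174] [ 0.542 -0.14 ] [ 0.532 -0.158]
0.09 22 [ 0.52  -0.171] [ 0.543 -0.141] [ 0.533 -0.157]
0.1 19 [ 0.525 -0.167] [ 0.543 -0.141] [ 0.536 -0.153]
0.11 37 [ 0.525 -0.163] [ 0.543 -0.141] [ 0.533 -0.151]
0.12 9 [ 0.526 -0.167] [ 0.536 -0.152] [ 0.531 -0.159]
0.13 10 [ 0.524 -0.167] [ 0.536 -0.151] [ 0.531 -0.159]
0.14 6 [ 0.528 -0.164] [ 0.534 -0.152] [ 0.532 -0.158]
0.15 8 [ 0.523 -0.17 ] [ 0.539 -0.146] [ 0.531 -0.157]
0.16 20 [ 0.521 -0.176] [ 0.553 -0.145] [ 0.537 -0.164]
0.17 31 [ 0.533 -0.183] [ 0.558 -0.158] [ 0.543 -0.175]
0.18 23 [ 0.527 -0.189] [ 0.566 -0.145] [ 0.547 -0.17 ]
0.19 16 [ 0.539 -0.194] [ 0.571 -0.155] [ 0.55 -0.17]
```

View pics/g3.png

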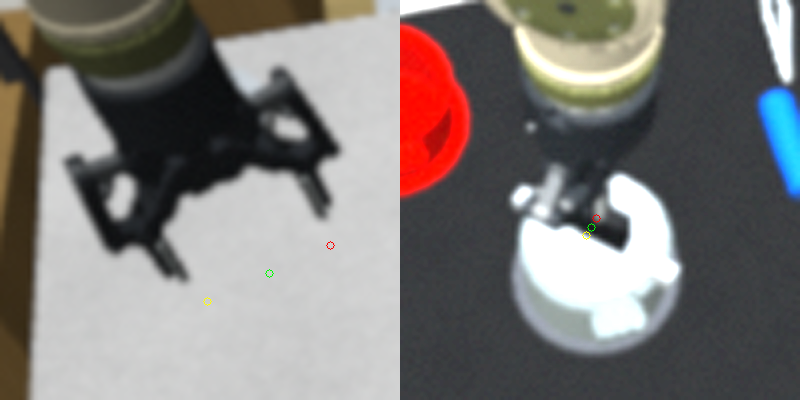

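```bash
python3 - <<'E'
from h import *
for n in("scene","top"):
    c=dict(np.load(n+".npz"));P=pts(c);z=P[...,2];d=np.hypot(P[...,0]-.195,P[...,1]+.541)<.1
    Q=P[d&(z>.05)];h=np.histogram(Q[:,2],np.arange(.05,.35,.02));print(n,h[0].tolist())
    for lo in(.1,.2,.22,.24,.26,.28,.30):
        q=Q[(Q[:,2]>lo)&(Q[:,2]<lo+.02)]
        if len(q)>2:print(lo,len(q),q.min(0).round(3),q.max(0).round(3),q.mean(0).round(3))
c=read_camera("scene");P=pts(c);np.set_printoptions(linewidth=220)
Z=(P[...,2]*1000).round().astype(int);print(Z[205:237:2,224:270:2])
E
```

```text
scene [178, 0, 0, 0, 0, 0, 0, 0, 0, 7, 73, 79, 319, 297]
0.24 44 [ 0.176 -0.591  0.244] [ 0.222 -0.487  0.26 ] [ 0.204 -0.542  0.254]
0.26 72 [ 0.177 -0.591  0.26 ] [ 0.223 -0.486  0.28 ] [ 0.203 -0.538  0.27 ]
0.28 198 [ 0.166 -0.605  0.28 ] [ 0.233 -0.467  0.3  ] [ 0.202 -0.543  0.294]
0.3 315 [ 0.164 -0.605  0.3  ] [ 0.232 -0.468  0.32 ] [ 0.204 -0.538  0.31 ]
top [239, 0, 0, 0, 0, 0, 0, 0, 0, 11, 55, 34, 231, 188]
0.24 38 [ 0.182 -0.593  0.242] [ 0.223 -0.488  0.26 ] [ 0.205 -0.542  0.253]
0.26 43 [ 0.181 -0.585  0.26 ] [ 0.223 -0.486  0.28 ] [ 0.199 -0.523  0.268]
0.28 125 [ 0.161 -0.608  0.284] [ 0.232 -0.469  0.3  ] [ 0.196 -0.52   0.295]
0.3 216 [ 0.161 -0.606  0.3  ] [ 0.233 -0.469  0.32 ] [ 0.192 -0.509  0.31 ]
[[   2   -2   -3    3    3    4  255  260  263  267  268  270  270  270  267  261  260  252    1   -2    2   -2   -2]
 [  -1    1    2    2    1    1  244  249 1028  258  260  259  260  259  256  254  250    3    2    0    1    2   -1]
 [  -1    2    0    1    3   -1  235  239  244  247  249  250  250  249  247  188    4    4    0    0    0    2    3]
 [   0    3    
[... 819 characters left out ...]
  2    3    4   75  205  206  209  205  184   95   95  108  114  112  114  115   75   75   76   75   61    3]
 [   3    0    3   57   73   73   75  205   73   75   82   87   93   99  112  114  106   75   77   75   73   59    2]
 [   5    1    4   61   78   73   76   73   75   74   76   74   80   88   93  102   93   74   75   73   78   61    2]
 [   5    1    3   61   74   75   77   78   73   74   75   75   74   74   82   90   83   74   75   72   76   60   -2]
 [   0    2    2   58   78   76   72   74   78   76   75   73   74   75   76   77   74   76   77   72   70   62    5]
 [   4    0    6   57   63   74   74   75   74   72   73   72   73   74   74   74   76   74   74   77   75   75    9]]
```

Both cameras put the lowest fingertip points at start at z≈0.242, against about 0.213 from the reported pose. So the fingers sit about 3 cm higher than the tool frame says, and they shut just above the handle. I'll open, go lower in small steps while watching force, and regrip.

Call:
step_arm(deltas=[[0, 0, 0, 0, 0, 0, 0], [0, 0, 0, 0, 0, 0, 0], [0, 0, 0, 0, 0, 0, 0], [0, 0, -10, 0, 0, 0, 0], [0, 0, 0, 0, 0, 0, 0]])

```text
clock: 3.35
tcp_pos: [0.5209, -0.1626, 0.0721]
orientation: [-0.001, 0.921, 0.389, -0.001]
wrist_force: [0.0, -0.2, 0.7]
finger_gap: 0.043
grip_force: 0.0
```

Call:
step_arm(deltas=[[0, 0, -5, 0, 0, 0, 0], [0, 0, -5, 0, 0, 0, 0], [0, 0, 0, 0, 0, 0, 0]])

```text
clock: 3.65
tcp_pos: [0.5212, -0.1627, 0.0626]
orientation: [-0.001, 0.921, 0.389, -0.001]
wrist_force: [-0.2, 0.8, -0.5]
finger_gap: 0.0428
grip_force: 0.0
```

There's still no contact at a reported 0.063, which is below the disc top, so the offset is confirmed.

Call:
step_arm(deltas=[[0, 0, -4, 0, 0, 0, 0], [0, 0, -2, 0, 0, 0, 0], [0, 0, 0, 0, 0, 0, 0]])

```text
clock: 3.95
tcp_pos: [0.5217, -0.1629, 0.0573]
orientation: [-0.0, 0.921, 0.389, -0.0]
wrist_force: [0.4, -0.0, -0.1]
finger_gap: 0.0429
grip_force: 0.0
```

Call:
step_arm(deltas=[[0, 0, 0, 0, 0, 0, -1], [0, 0, 0, 0, 0, 0, -1], [0, 0, 0, 0, 0, 0, -1], [0, 0, 0, 0, 0, 0, -1]])

```text
clock: 4.35
tcp_pos: [0.5221, -0.1631, 0.0578]
orientation: [0.0, 0.921, 0.389, 0.0]
wrist_force: [0.2, -0.5, 1.3]
finger_gap: 0.0133
grip_force: 40.0
```

Call:
step_arm(deltas=[[0, 0, 0, 0, 0, -5, -1], [0, 0, 0, 0, 0, -5, -1], [0, 0, 0, 0, 0, -5, -1], [0, 0, 0, 0, 0, -5, -1], [0, 0, 0, 0, 0, -5, -1]])

```text
clock: 4.85
tcp_pos: [0.5221, -0.1631, 0.0578]
orientation: [0.0, 0.984, 0.179, 0.0]
wrist_force: [-0.4, -0.1, 0.2]
finger_gap: 0.0132
grip_force: 40.0
```

Call:
step_arm(deltas=[[0, 0, 0, 0, 0, -5, -1], [0, 0, 0, 0, 0, -5, -1], [0, 0, 0, 0, 0, -5, -1], [0, 0, 0, 0, 0, -4, -1], [0, 0, 0, 0, 0, 0, -1]])

```text
clock: 5.35
tcp_pos: [0.5216, -0.1629, 0.0574]
orientation: [-0.0, 1.0, 0.016, -0.0]
wrist_force: [0.0, 0.4, -1.9]
finger_gap: 0.0134
grip_force: 39.7
```

Now at 1.8°. Lowering.

Call:
step_arm(deltas=[[0, 0, -2, 0, 0, 0, -1], [0, 0, -2, 0, 0, 0, -1], [0, 0, -2, 0, 0, 0, -1], [0, 0, -2, 0, 0, 0, -1], [0, 0, 0, 0, 0, 0, -1]])

```text
clock: 5.85
tcp_pos: [0.5219, -0.1629, 0.0499]
orientation: [0.0, 1.0, 0.016, 0.0]
wrist_force: [-1.0, 2.1, 2.1]
finger_gap: 0.013
grip_force: 40.2
```

Dropped 8 mm with almost no force. Releasing and retreating.

Call:
step_arm(deltas=[[0, 0, -1, 0, 0, 0, -1], [0, 0, 0, 0, 0, 0, 0], [0, 0, 0, 0, 0, 0, 0], [0, 0, 0, 0, 0, 0, 0], [0, 0, 0, 0, 0, 0, 0]])

```text
clock: 6.35
tcp_pos: [0.5219, -0.163, 0.0485]
orientation: [0.0, 1.0, 0.016, -0.0]
wrist_force: [0.4, 0.4, 0.2]
finger_gap: 0.0427
grip_force: 0.0
```

Call:
step_arm(deltas=[[0, 0, 20, 0, 0, 0, 0], [0, 0, 40, 0, 0, 0, 0], [0, 0, 45, 0, 0, 0, 0], [0, 0, 45, 0, 0, 0, 0], [-15, -40, 0, 0, 0, 0, 0]])

```text
clock: 6.85
tcp_pos: [0.5113, -0.202, 0.2056]
orientation: [0.002, 1.0, 0.019, 0.005]
wrist_force: [1.4, -1.0, 0.5]
finger_gap: 0.0429
grip_force: 0.0
```

Call:
step_arm(deltas=[[-15, -40, 0, 0, 0, 0, 0], [-15, -40, 0, 0, 0, 0, 0], [-15, -40, 0, 0, 0, 0, 0], [-15, -40, 0, 0, 0, 0, 0], [-15, -40, 0, 0, 0, 0, 0]])

```text
clock: 7.35
tcp_pos: [0.4311, -0.4046, 0.1985]
orientation: [0.0, 1.0, 0.016, 0.0]
wrist_force: [-0.1, -0.8, -0.7]
finger_gap: 0.0428
grip_force: 0.0
```

```bash
python3 - <<'E'
from h import *
for n in("top","scene"):
    c=read_camera(n);P=pts(c);im=c["image"];z=P[...,2];b=np.hypot(P[...,0]-.522,P[...,1]+.163)<.07
    H=P[b&(z>.085)&(z<.13)&(im.max(-1)<90)];D=P[b&(z>.058)&(z<.085)&(im.min(-1)>120)]
    w,V=np.linalg.eigh(np.cov(H[:,:2].T));print(n,"handle",H.mean(0).round(4),"top",np.percentile(H[:,2],80).round(4),np.degrees(np.arctan2(V[1,1],V[0,1])).round(1))
    D=D[np.hypot(D[:,0]-.522,D[:,1]+.163)<.04];k,_,_,_=np.linalg.lstsq(np.c_[D[:,:2]-D[:,:2].mean(0),np.ones(len(D))],D[:,2],rcond=None);print("disc tilt deg",np.degrees(k[:2]).round(2),"z",k[2].round(4))
    if n=="top":cv2.imwrite("pics/end.png",cv2.resize(im[110:210,220:320],(500,500),interpolation=2)[...,::-1])
s=get_state();print(s["clock"],s["tcp_pos"],s["wrist_force"])
E
```

```text
top handle [ 0.5209 -0.1636  0.1048] top 0.1071 -176.5
disc tilt deg [-0.04 -0.58] z 0.0654
scene handle [ 0.5293 -0.164   0.1035] top 0.1076 -178.0
disc tilt deg [ 0.1  -0.17] z 0.0664
7.45 [ 0.42991399 -0.40789096  0.19785557] [ 0.47308407  0.46506299 -0.10115845]
```

View pics/end.png

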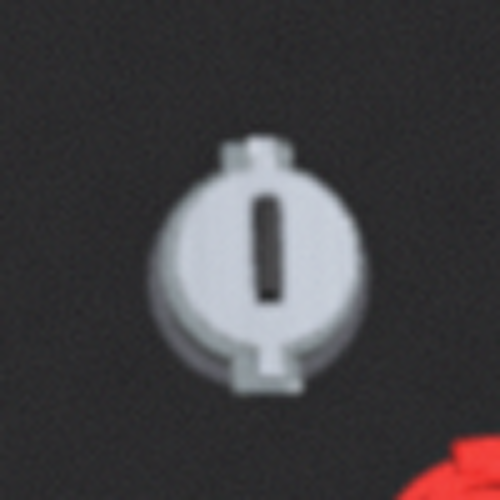

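The final crop shows the keys in the notches over the lugs at (262,150) and (270,365). The disc is at z≈0.066 and flat, and the gripper is clear.

```bash
python3 -c "
from workcell import *
print(hand_in())"
```

```text
the job is handed in; nothing more can be done
None
```

The right-hand pot's twisted lid was turned about 44° on its rim until its keys dropped into the notches. The final images show it seated flat, with its disc at about 66 mm as on the home pot, and released; I didn't touch the other lid, and the job was handed in at about 7.5 s.

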